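Shift the sanding spindle into third

ROBOT

A 6-joint arm with a two-finger parallel gripper is mounted at the origin on the work surface. World frame = base frame: x ahead of the robot, y to its left, z up, the work surface at z = 0. Lengths are in m, angles in rad, forces in N, time in s.
With the tool pointing down it reaches from about 0.425 to 0.95 m from the base axis. Payload 3.5 kg.
Tool frame: the origin (TCP) lies where the fingers leave the gripper's body, on its centre line; the fingertips stand 73 mm ahead of it and the grasp point (between the pads) lies env.tcp_to_grasp ahead of it (env.tcp_to_grasp is the distance from the TCP to the grasp point, in m); z points along the fingers, y is the line along which they close (so a half turn about z gives the same grasp; the last joint's range is limited). The gripper opens to 85 mm and grips with 20 to 120 N. Pads are 22 mm wide; open, the fingers measure 114 mm over their backs; the gripper's body (76 mm by 85 mm) begins 54 mm behind the grasp point. The pads swing forward as they close: fully open they stand 13 mm farther back than shut.
Start: joints at [-1.423, 0.286, 1.577, -0, 1.279, -0.15], TCP at [0.198, -0.645, 0.304] pointing down, gripper open.
Joint ranges: [-2.77, 2.77], [-0.9, 2.22], [0.21, 2.48], [-1.53, 4.67], [0.24, 2.81], [-2.84, 2.84]. Speed limits (rad/s): [2.79, 2.79, 3.14, 3.14, 3.14, 3.14].

INTERFACE

Orientations are given as a unit quaternion [x, y, z, w].
In Python, from plant import env gives the robot as it stands.
- The arm moves only by the tool move_arm, never from a script. Its argument "increments" is a list of rows, each an object of numbers: "dx", "dy", "dz": the shift along the tool's x, y, z in cm; "twist": the turn about the tool's z in rad; "hand": the closure in counts, from 0 (fully open) to 255 (shut). A call has 1 to 5 rows; each row shifts and turns the commanded pose from where the row before left it, along the tool's axes as they then stand; what a row does not reach is not made up. A row lasts 1/8 s, in which the tool goes at most 62.5 mm and 10.7 degrees, less where a joint would pass 70% of its speed; a pose out of reach is approached as far as the arm can. A call is refused whole if a number of a shift passes 6.25 or a number of a turn 0.188, either way. A call with a gripper value outside its range is refused whole. The fingers move at their own pace and stop on an object; "squeeze" is the grip in N (left out, the last holds). Time passes only in rows, so rows that do not move let the fingers close. It gives the time, the measured TCP pose, the force, the opening and the grip force at its end, in the units of the state.
- env.sense(): the state, without advancing time (a new reading comes with each control period).
- env.get_image(name): name is "scene" or "top"; returns the picture (400x640x3 uint8, red, green, blue); there is no depth.
- env.get_calibration(name): a dict with "fx", "fy", "cx", "cy" (pixels), "k1" (the pictures are not rectified: a ray, as slopes to the right and down, at radius r is drawn at 1 + k1 r^2 times it, then the intrinsics apply), "R" (3x3) and "t" (3): a world point X has camera coordinates R X + t. Camera axes: x right, y down, z forward; pixel columns grow to the right and rows downward; lengths in m; the calibration is good to about 2 mm. A picture is of the moment at which its call begins. get_calibration takes no time and is no camera call.
- env.hand_in(): hands the job in; it is judged then, once.
The state is a dict: "time_s": time; "joint_pos": joint angles; "joint_vel": joint speeds; "joint_torque": joint torques, N m; "tcp_pos": TCP position; "eef_rot": TCP orientation; "wrist_force": force on the tool from outside, world axes, zero at the start; "wrist_torque": the same for the moment, N m; "gripper_width": finger opening in m; "grasp_force": force on a finger pad.
Only numpy, scipy, OpenCV 4.12 (cv2) and the standard library are available. Lean on these libraries where they do the work, as an engineer would, in place of code of your own. Each camera call takes 0.05 s, during which the arm holds its last target. There are 200 camera calls.

TASK

Put the sanding spindle's gear lever into the third slot of its H-shaped gate: bring it to the cross channel if it is not there, push it across to the right-hand end, then forward (away from the robot) until it is fully home in the far right slot. Only push the lever, gently, with the fingertips: do not pinch the knob or pull it up, and leave the rings, doll parts and tools lying around it where they are. Finish clear of the lever.

Things in the scene. Friction and masses are not known exactly. Their poses are not given: they have to be found in the camera images.
- gearhead: fixed grey gear casing of a doll sanding spindle, 150 (x) x 190 (y) x 100 mm high; motor on its left (to y = +185 mm, top 105 mm), collet nose on its right (to y = -157 mm). Origin: centre of the underside, on the bench; x axis points 'forward' (away from the robot, turned at most 0.35 rad), y left, z up
- gate (a point): middle of the H-gate's cross channel, in the upper face of an 88 x 88 mm steel plate, 116 mm above the bench over the gearhead's origin, same axes. The cross channel runs along y, 20 mm wide; two lanes along x, 18 mm wide, lie at y = +20 (left) and -20 mm (right). First slot = left far, second = left near, third = right far (+x, -y), fourth = right near
- knob_mid (a point): centre of the black cylindrical knob (32 mm across, 45 mm high) on the gear lever, a 12 mm steel rod that tilts about a pivot at (0, 0, 20 mm) in the gearhead's frame. In that frame the knob centre is at x = 177.5 sin(fore), y = -177.5 sin(across) cos(fore), z = 20 + 177.5 cos(across) cos(fore) mm
- across (a joint): sideways tilt of the lever, rad, -0.235 to +0.235, positive leans right (gearhead -y), 0 upright. About -0.21 is the left lane (the start), +0.21 the right lane. It can cross only while fore is within about 0.04 of 0; else the gate's steel islands stop it. Friction holds it where it is left; moving the knob takes about 2 to 4 N
- fore (a joint): fore and aft tilt of the lever, rad, -0.25 to +0.25, positive leans forward (gearhead +x), 0 is the cross channel. Fully home: +0.25 in a far slot, -0.25 in a near slot. The start is anywhere from -0.24 to +0.24 (first slot, cross channel or second slot). Friction holds it; about 2 to 4 N at the knob
- lift (a joint): how far the knob has been pulled up along the rod, m: 0 seated (held down by a 6 N spring), at most 0.012; it must stay seated
- ring_wide: brass collet ring, 34 mm across, 14 mm high, bore 20 mm, loose on the casing top at its far left corner. Origin: centre of underside
- ring_narrow: brass collet ring, 26 mm across, 18 mm high, bore 16 mm, loose on the casing top at its near right corner. Origin: centre of underside
- sanding_block: yellow plastic sanding block, 65 x 110 x 32 mm, loose on the bench on the robot's side of the gearhead. Origin: centre of underside
- bevel_square: steel and dark wood bevel square, stock 110 mm long with a slanting 130 mm blade, 14 mm high, lying on the bench to the right of the gearhead. Origin: under the middle of the stock
- doll_bottom: loose turned birch doll bottom, 62 mm across, 64 mm high, standing beyond the gearhead. Origin: centre of underside
- doll_top: loose turned birch doll top (head half), 52 mm across, 66 mm high, standing beyond the gearhead. Origin: centre of underside
- gouge: turner's tool with wooden handle, 240 mm long, lying on the bench to the left of the gearhead. Origin: under its middle

How it is judged:
On the way:
1. the lever stands at the right-hand end of the cross channel (value of joint across above 0.15 rad and value of joint fore between -0.12 and 0.12 rad), for 0.05 s.
At the end, for the whole second after the job is handed in: the lever rests fully home in the third (far right) slot: fore above 0.20 rad, across above 0.15 rad, at rest, knob seated (lift under 3 mm) (value of joint fore above 0.2 rad and value of joint across above 0.15 rad and value of joint lift below 0.003 m and velocity of joint fore between -0.05 and 0.05 rad/s); the robot touches nothing.
It fails at once if the knob is pulled up more than 5 mm (value of joint lift above 0.005 m).
It fails at once if the knob or rod is pinched or shoved with more than 30 N (contact force between the fingers and gearhead above 30 N).
It fails at once if a ring, doll part, block, square or gouge is moved more than 20 mm (distance of any of ring_wide, ring_narrow, sanding_block, bevel_square, doll_bottom, doll_top, gouge from where it was at the start of the episode above 0.02 m).
It also fails if it takes over 72 s, if anything falls off the work surface, if the arm or the gripper's body presses on something with over 40 N, if the wrist force passes 120 N, or if a joint passes its speed limit or range.

## Working session

There is one attempt and no reset: what is moved stays moved. The work goes in short steps, Python scripts to look and compute and a tool call to move; the robot and the scene stay as the last step left them, time stands still between calls to the robot, and variables do not carry over. Pictures are saved under pics/ and viewed, at most 10 in all, crops included, and the job is handed in when it is done.

Besides the shell and the picture viewer there is one more tool, called after "Emit:" as name(argument=value, ...) on one line, values as JSON. move_arm: Moves the arm, as the interface text tells. Its arguments: {"type":"object","properties":{"increments":{"type":"array"},"squeeze":{"type":"number"}},"required":["increments"]}

```bash
mkdir -p pics
python3 - <<'E'
from plant import env
import cv2
for n in("scene","top"):
    cv2.imwrite(f"pics/{n}0.png",env.get_image(n)[:,:,::-1]); print(env.get_calibration(n))
s=env.sense();print(env.tcp_to_grasp,s)
E
```

```text
{'fx': 469.2672106705797, 'fy': 469.2672106705797, 'cx': 324.942011856383, 'cy': 198.47024158492357, 'k1': -0.02997772916023582, 'R': array([[ 0.71798237,  0.69590046, -0.01496184],
       [ 0.53611552, -0.56658089, -0.62575255],
       [-0.44393858,  0.44125802, -0.77987813]]), 't': array([-0.43073303, -0.17653646,  1.34746583])}
{'fx': 387.01250580607496, 'fy': 387.01250580607496, 'cx': 321.2914636554483, 'cy': 202.91942625626783, 'k1': -0.06690515285643574, 'R': array([[-0.0221576 , -0.99974534, -0.00427715],
       [-0.99106503,  0.02252765, -0.13146331],
       [ 0.13152619,  0.00132602, -0.99131181]]), 't': array([0.03573213, 0.59706844, 1.06043278])}
0.0539 {'time_s': 0.1, 'joint_pos': array([-1.42300679e+00,  2.87130200e-01,  1.57805273e+00, -6.78684956e-06,
        1.27862069e+00, -1.49998013e-01]), 'joint_vel': array([ 1.58758505e-05, -2.56708712e-03, -3.93394835e-03, -5.97890647e-04,
        8.12276220e-06,  5.39949054e-04]), 'joint_torque': array([ 1.03395763e-03, -4.07294583e+01, -2.93699384e+01, -1.37901789e-04,
        3.41254192e-03,  3.45217806e-06]), 'tcp_pos': array([ 0.19801045, -0.64483335,  0.30263793]), 'eef_rot': array([ 9.88935035e-01,  1.48345119e-01, -2.02781318e-06, -1.10548407e-03]), 'wrist_force': array([ 0.29865427, -0.3419847 , -0.27704411]), 'wrist_torque': array([0.03279293, 0.03894597, 0.00524763]), 'grasp_force': 0.0, 'gripper_width': 0.08555587170514782}
```

View pics/scene0.png

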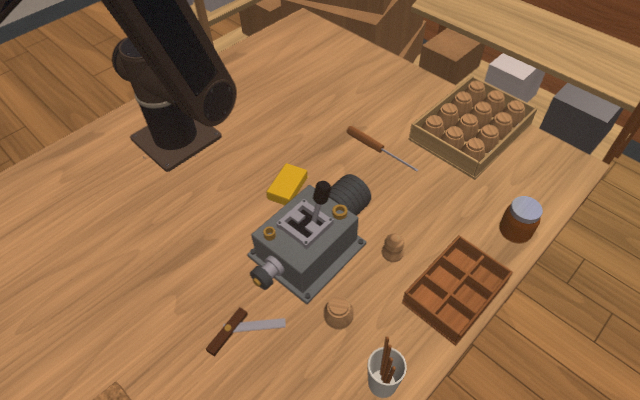

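View pics/top0.png

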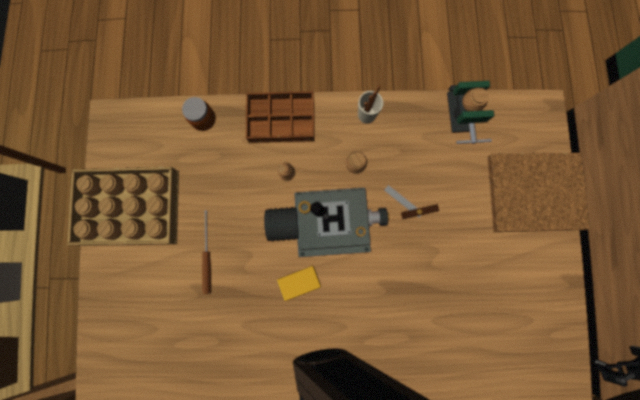

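The scene camera shows the gearhead at about (308,240) with the knob at (322,190). In the top view the gate is at (332,218) and the knob at (319,209), so the lever is on the left and leaning forward (first slot). I'll enlarge both.

Run:
```python
import cv2
a=cv2.imread("pics/top0.png")[170:270,255:395];cv2.imwrite("pics/tc.png",cv2.resize(a,None,fx=5.5,fy=5.5,interpolation=cv2.INTER_CUBIC))
a=cv2.imread("pics/scene0.png")[170:310,240:400];cv2.imwrite("pics/sc.png",cv2.resize(a,None,fx=4,fy=4,interpolation=cv2.INTER_CUBIC))
```

```text
(no output)
```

View pics/tc.png

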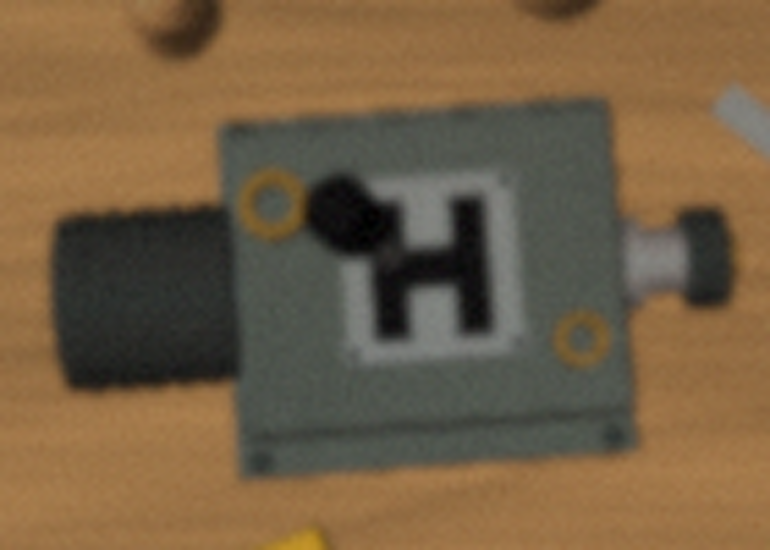

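View pics/sc.png

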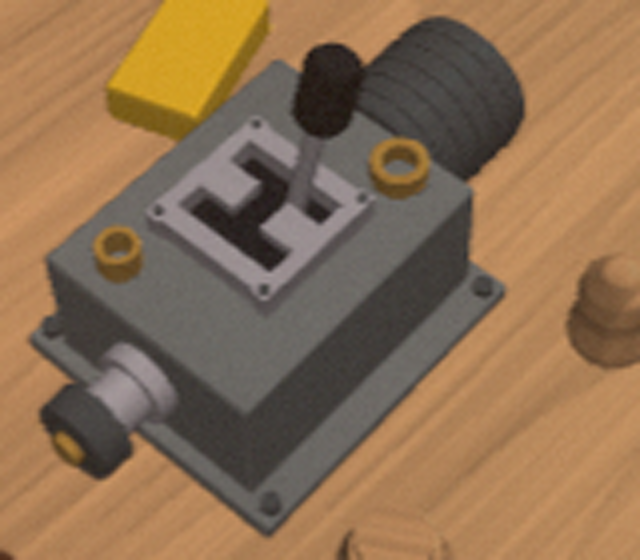

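The enlarged crops show the gate plate corners clearly: scene crop (256,120), (150,212), (264,298), (372,197). The knob centre is at about (329,91) in the scene crop and (347,213) in the top crop. The rod is in the far left lane.

```bash
cat > h.py <<'E'
import numpy as np
from scipy.optimize import least_squares
from plant import env
C={n:env.get_calibration(n) for n in("scene","top")}
def proj(n,X):
    c=C[n];p=c["R"]@X+c["t"];q=p[:2]/p[2];q=q*(1+c["k1"]*(q@q))
    return np.array([c["fx"]*q[0]+c["cx"],c["fy"]*q[1]+c["cy"]])
def W(g,p):
    c,s=np.cos(g[2]),np.sin(g[2]);return np.array([g[0]+c*p[0]-s*p[1],g[1]+s*p[0]+c*p[1],p[2]])
def knob(f,a,l=.1775): return np.array([l*np.sin(f),-l*np.sin(a)*np.cos(f),.02+l*np.cos(a)*np.cos(f)])
E
python3 - <<'E'
from h import *
T=lambda u,v:(np.array([u,v])+.5)/5.5-.5+[255,170]
S=lambda u,v:(np.array([u,v])+.5)/4-.5+[240,170]
p=.044;P=.116
obs=[("top",(p,-p,P),T(512,172)),("top",(-p,-p,P),T(522,347)),("top",(-p,p,P),T(353,362)),
("top",(.075,.095,.1),T(222,122)),("top",(.075,-.095,.1),T(606,98)),
("scene",(-p,p,P),S(256,118)),("scene",(-p,-p,P),S(148,212)),("scene",(p,-p,P),S(264,300)),("scene",(p,p,P),S(374,197))]
f=lambda v:np.concatenate([proj(n,W(v,q))-o for n,q,o in obs]+[proj("top",W(v,knob(v[3],v[4])))-T(347,213),proj("scene",W(v,knob(v[3],v[4])))-S(329,91)])
r=least_squares(f,[.6,0,0,.2,-.2],loss="soft_l1");print(r.x);print(r.fun if 0 else f(r.x).round(1).reshape(-1,2).tolist())
print(W(r.x,knob(r.x[3],r.x[4])))
c=C["top"];print(-c["R"].T@c["t"])
for k in[(r.x[3],-.21),(0,-.21),(0,.21),(.25,.21)]:print(k,W(r.x,knob(*k)))
E
```

```text
[ 0.54825237 -0.00618934  0.05022232  0.10178738 -0.20998496]
[[0.1, -1.1], [1.0, 0.3], [-1.9, 0.0], [0.1, 1.2], [0.5, 0.5], [0.2, -0.7], [-0.6, 0.1], [0.5, 0.5], [0.6, 0.2], [-0.1, -0.0], [-0.1, 0.1]]
[0.56441793 0.03147721 0.19270251]
[0.45305071 0.02086633 1.12986496]
(np.float64(0.10178738331612447), -0.21) [0.5644178  0.0314798  0.19270195]
(0, -0.21) [0.54639484 0.03076564 0.19360049]
(0, 0.21) [ 0.5501099  -0.04314431  0.19360049]
(0.25, 0.21) [ 0.59391098 -0.03979093  0.18820367]
```

Emit:
move_arm(increments=[{"twist":0.124,"hand":255},{"twist":0.124,"hand":255},{"dx":2.8,"dy":-4.1},{"dx":2.8,"dy":-4.1},{"dx":2.8,"dy":-4.1}], squeeze=20)

```text
$.increments[0]: bad value
```

Emit:
move_arm(increments=[{"dx":2.8,"dy":-4.1},{"dx":2.8,"dy":-4.1},{"dx":2.8,"dy":-4.1},{"dx":2.8,"dy":-4.1},{"dx":2.8,"dy":-4.1}])

```text
$.increments[0]: bad value
```

Emit:
move_arm(increments=[{"dx":2.8,"dy":-4.1},{"dx":2.8,"dy":-4.1},{"dx":2.8,"dy":-4.1},{"dx":2.8,"dy":-4.1},{"dx":0}])

```text
$.increments[0]: bad value
```

```bash
cat >> h.py <<'E'
G=[0.54825,-0.00619,0.0502]
def state():
    s=env.sense();d=s["tcp_pos"][:2]-G[:2];c,k=np.cos(G[2]),np.sin(G[2]);q=s["eef_rot"];f=s["wrist_force"]
    print("t",round(s["time_s"],2),"gear mm",(1e3*np.array([c*d[0]+k*d[1],-k*d[0]+c*d[1],s["tcp_pos"][2]])).round(1),"yaw",round(2*np.arctan2(q[1],q[0]),3),"F gear",np.round([c*f[0]+k*f[1],-k*f[0]+c*f[1],f[2]],1),"w",round(s["gripper_width"],4))
E
python3 -c "from h import *;state()"
```

```text
t 0.1 gear mm [-381.8 -620.3  302.6] yaw 0.298 F gear [ 0.3 -0.4 -0.3] w 0.0856
```

Emit:
move_arm(increments=[{"dx":0,"dy":0,"dz":0,"twist":0.124,"hand":255},{"dx":0,"dy":0,"dz":0,"twist":0.124,"hand":255},{"dx":2.8,"dy":-4.1,"dz":0,"twist":0,"hand":255},{"dx":2.8,"dy":-4.1,"dz":0,"twist":0,"hand":255},{"dx":2.8,"dy":-4.1,"dz":0,"twist":0,"hand":255}], squeeze=20)

```text
time_s: 0.72
tcp_pos: [0.2763, -0.5167, 0.3032]
eef_rot: [1.0, 0.025, -0.0, -0.001]
wrist_force: [-0.3, -0.5, 0.2]
gripper_width: -0.0001
grasp_force: 0.0
```

Emit:
move_arm(increments=[{"dx":2.8,"dy":-4.1,"dz":0,"twist":0,"hand":255},{"dx":2.8,"dy":-4.1,"dz":0,"twist":0,"hand":255},{"dx":2.8,"dy":-4.1,"dz":0,"twist":0,"hand":255},{"dx":2.8,"dy":-4.1,"dz":0,"twist":0,"hand":255},{"dx":2.8,"dy":-4.1,"dz":0,"twist":0,"hand":255}])

```text
time_s: 1.35
tcp_pos: [0.4059, -0.3049, 0.3035]
eef_rot: [1.0, 0.025, -0.0, -0.0]
wrist_force: [-0.0, 0.1, 0.8]
gripper_width: 0.0
grasp_force: 0.0
```

Emit:
move_arm(increments=[{"dx":2.8,"dy":-4.1,"dz":0,"twist":0,"hand":255},{"dx":2.8,"dy":-4.1,"dz":0,"twist":0,"hand":255},{"dx":2.8,"dy":-4.1,"dz":0,"twist":0,"hand":255},{"dx":2.8,"dy":-4.1,"dz":0,"twist":0,"hand":255},{"dx":2.8,"dy":-4.1,"dz":0,"twist":0,"hand":255}])

```text
time_s: 1.98
tcp_pos: [0.5355, -0.0932, 0.3035]
eef_rot: [1.0, 0.025, -0.0, -0.0]
wrist_force: [-0.1, -0.8, 0.6]
gripper_width: -0.0003
grasp_force: 0.0
```

Emit:
move_arm(increments=[{"dx":2.8,"dy":-4.1,"dz":0,"twist":0,"hand":255},{"dx":2.8,"dy":-4.1,"dz":0,"twist":0,"hand":255},{"dx":2.8,"dy":-4.1,"dz":0,"twist":0,"hand":255},{"dx":0,"dy":0,"dz":0,"twist":0,"hand":255},{"dx":0,"dy":0,"dz":0,"twist":0,"hand":255}])

```text
time_s: 2.6
tcp_pos: [0.6125, 0.0322, 0.3032]
eef_rot: [1.0, 0.025, -0.001, 0.0]
wrist_force: [-0.7, -0.3, 0.5]
gripper_width: 0.0002
grasp_force: 0.0
```

```bash
python3 -c "from h import *;state()"
```

```text
t 2.6 gear mm [ 66.1  35.1 303.2] yaw 0.05 F gear [-0.7 -0.3  0.5] w 0.0002
```

Emit:
move_arm(increments=[{"dx":0,"dy":0,"dz":2.6,"twist":0,"hand":255},{"dx":0,"dy":0,"dz":2.6,"twist":0,"hand":255},{"dx":0,"dy":0,"dz":0,"twist":0,"hand":255},{"dx":-0.8,"dy":-0.2,"dz":0,"twist":0,"hand":255},{"dx":0,"dy":0,"dz":0,"twist":0,"hand":255}])

```text
time_s: 3.22
tcp_pos: [0.6048, 0.0336, 0.2536]
eef_rot: [1.0, 0.025, 0.001, 0.0]
wrist_force: [-0.3, -0.1, -0.1]
gripper_width: -0.0002
grasp_force: 0.0
```

Run:
```python
from h import *
import cv2
state()
a=env.get_image("top")[150:270,255:395,::-1];b=env.get_image("scene")[120:270,240:400,::-1]
cv2.imwrite("pics/c1.png",np.hstack([cv2.resize(a,(400,343),interpolation=2),cv2.resize(b,(366,343),interpolation=2)]))
```

```text
t 3.23 gear mm [ 58.4  36.9 253.6] yaw 0.049 F gear [-0.3 -0.1 -0.1] w -0.0002
```

View pics/c1.png

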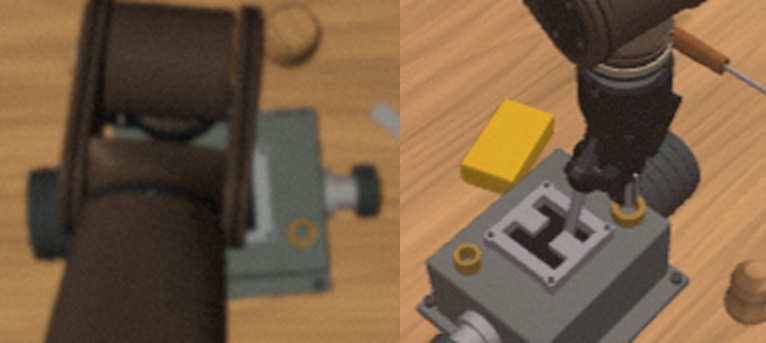

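The closed fingertips, at (633,190), are beside and beyond the knob, over the left lane and clear of the ring. Now I push it back towards the robot.

Emit:
move_arm(increments=[{"dx":-0.5,"dy":0,"dz":0,"twist":0,"hand":255},{"dx":-0.4,"dy":0,"dz":0,"twist":0,"hand":255},{"dx":-0.4,"dy":0,"dz":0,"twist":0,"hand":255},{"dx":-0.3,"dy":0,"dz":0,"twist":0,"hand":255},{"dx":-0.2,"dy":0,"dz":0,"twist":0,"hand":255}])

```text
time_s: 3.95
tcp_pos: [0.5871, 0.033, 0.2523]
eef_rot: [1.0, 0.025, 0.001, -0.0]
wrist_force: [2.5, -0.1, 0.5]
gripper_width: 0.0002
grasp_force: 0.9
```

```bash
python3 -c "from h import *;state()"
```

```text
t 3.95 gear mm [ 40.7  37.2 252.3] yaw 0.05 F gear [ 2.5 -0.2  0.5] w 0.0002
```

Emit:
move_arm(increments=[{"dx":-0.4,"dy":0,"dz":0,"twist":0,"hand":255},{"dx":-0.4,"dy":0,"dz":0,"twist":0,"hand":255},{"dx":-0.4,"dy":0,"dz":0,"twist":0,"hand":255},{"dx":-0.15,"dy":0,"dz":0,"twist":0,"hand":255},{"dx":0,"dy":0,"dz":0,"twist":0,"hand":255}])

```text
time_s: 4.58
tcp_pos: [0.5732, 0.0322, 0.252]
eef_rot: [1.0, 0.025, -0.0, 0.0]
wrist_force: [0.8, -0.1, 1.2]
gripper_width: -0.0003
grasp_force: 0.7
```

Run:
```python
from h import *
import cv2
state()
b=env.get_image("scene")[150:270,240:400,::-1]
cv2.imwrite("pics/c2.png",cv2.resize(b,None,fx=5,fy=5,interpolation=2))
for f in(-.04,0,.04):
  for z in(.175,.096):print(f,((proj("scene",W(G,knob(f,-.21,z)))-[240,150])*5).round())
```

```text
t 4.58 gear mm [ 26.8  37.1 252. ] yaw 0.05 F gear [ 0.8 -0.2  1.2] w -0.0003
-0.04 [363. 185.]
-0.04 [349. 325.]
0 [376. 193.]
0 [356. 329.]
0.04 [388. 202.]
0.04 [363. 334.]
```

View pics/c2.png

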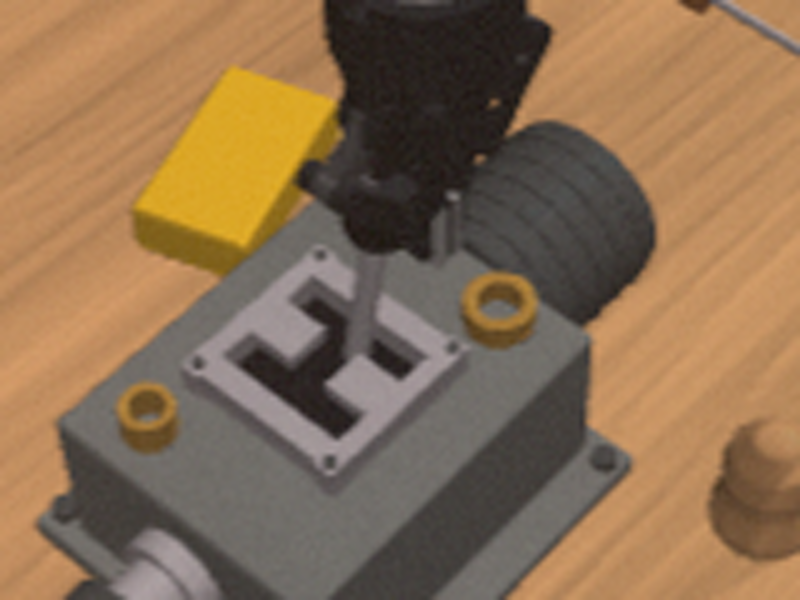

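The rod crosses the gate at about (360,335), close to the prediction of (356,329) for fore = 0, so the lever is in the cross channel. Next I go round to its left side.

Emit:
move_arm(increments=[{"dx":1.5,"dy":0,"dz":0,"twist":0,"hand":255},{"dx":0,"dy":-2.4,"dz":0,"twist":0,"hand":255},{"dx":0,"dy":-2.4,"dz":0,"twist":0,"hand":255},{"dx":-2.0,"dy":0,"dz":0,"twist":0,"hand":255},{"dx":-2.1,"dy":0,"dz":0,"twist":0,"hand":255}])

```text
time_s: 5.25
tcp_pos: [0.5449, 0.0793, 0.2512]
eef_rot: [1.0, 0.025, -0.001, 0.0]
wrist_force: [-0.0, 1.0, 0.7]
gripper_width: -0.0003
grasp_force: 0.0
```

Emit:
move_arm(increments=[{"dx":0,"dy":0,"dz":0,"twist":0,"hand":255},{"dx":0,"dy":0.5,"dz":0,"twist":0,"hand":255},{"dx":0,"dy":0.5,"dz":0,"twist":0,"hand":255},{"dx":0,"dy":0.4,"dz":0,"twist":0,"hand":255},{"dx":0,"dy":0.2,"dz":0,"twist":0,"hand":255}])

```text
time_s: 5.88
tcp_pos: [0.5461, 0.0629, 0.2522]
eef_rot: [1.0, 0.025, 0.0, -0.001]
wrist_force: [-0.5, 2.3, 1.5]
gripper_width: -0.0002
grasp_force: 1.2
```

```bash
python3 -c "from h import *;state()"
```

```text
t 5.88 gear mm [  1.4  69.1 252.2] yaw 0.049 F gear [-0.4  2.3  1.5] w -0.0002
```

Emit:
move_arm(increments=[{"dx":0,"dy":0.4,"dz":0,"twist":0,"hand":255},{"dx":0,"dy":0.4,"dz":0,"twist":0,"hand":255},{"dx":0,"dy":0.4,"dz":0,"twist":0,"hand":255},{"dx":0,"dy":0.4,"dz":0,"twist":0,"hand":255},{"dx":0,"dy":0,"dz":0,"twist":0,"hand":255}])

```text
time_s: 6.5
tcp_pos: [0.5465, 0.0465, 0.2518]
eef_rot: [1.0, 0.025, -0.0, 0.0]
wrist_force: [-0.1, 1.4, 0.5]
gripper_width: -0.0
grasp_force: 0.3
```

```bash
python3 -c "from h import *;state()"
```

```text
t 6.5 gear mm [  0.9  52.7 251.8] yaw 0.049 F gear [-0.   1.4  0.5] w -0.0
```

Emit:
move_arm(increments=[{"dx":0,"dy":0.6,"dz":0,"twist":0,"hand":255},{"dx":0,"dy":0.6,"dz":0,"twist":0,"hand":255},{"dx":0,"dy":0.6,"dz":0,"twist":0,"hand":255},{"dx":0,"dy":0.6,"dz":0,"twist":0,"hand":255},{"dx":0,"dy":0.6,"dz":0,"twist":0,"hand":255}])

```text
time_s: 7.12
tcp_pos: [0.5483, 0.0165, 0.2525]
eef_rot: [1.0, 0.025, 0.0, 0.0]
wrist_force: [-0.8, 2.2, 3.1]
gripper_width: 0.0003
grasp_force: 1.8
```

Emit:
move_arm(increments=[{"dx":0,"dy":0.5,"dz":0,"twist":0,"hand":255},{"dx":0,"dy":0.5,"dz":0,"twist":0,"hand":255},{"dx":0,"dy":0.5,"dz":0,"twist":0,"hand":255},{"dx":0,"dy":0.4,"dz":0,"twist":0,"hand":255},{"dx":0,"dy":0.3,"dz":0,"twist":0,"hand":255}])

```text
time_s: 7.75
tcp_pos: [0.5489, -0.0052, 0.2513]
eef_rot: [1.0, 0.025, -0.001, -0.0]
wrist_force: [0.5, 1.9, -0.3]
gripper_width: -0.0003
grasp_force: 0.8
```

```bash
python3 -c "from h import *;state()"
```

```text
t 7.75 gear mm [  0.7   1.  251.3] yaw 0.05 F gear [ 0.6  1.9 -0.3] w -0.0003
```

Emit:
move_arm(increments=[{"dx":0,"dy":0.3,"dz":0,"twist":0,"hand":255},{"dx":0,"dy":0.2,"dz":0,"twist":0,"hand":255},{"dx":0,"dy":0.15,"dz":0,"twist":0,"hand":255},{"dx":0,"dy":0,"dz":0,"twist":0,"hand":255},{"dx":0,"dy":0,"dz":0,"twist":0,"hand":255}])

```text
time_s: 8.38
tcp_pos: [0.5495, -0.0116, 0.252]
eef_rot: [1.0, 0.025, -0.0, 0.0]
wrist_force: [-0.0, 1.8, -0.1]
gripper_width: -0.0
grasp_force: 0.4
```

Run:
```python
from h import *
import cv2
state()
b=env.get_image("scene")[150:270,240:400,::-1]
cv2.imwrite("pics/c3.png",cv2.resize(b,None,fx=5,fy=5,interpolation=2))
for a in(.15,.21):
  for z in(.175,.096):print(a,((proj("scene",W(G,knob(0,a,z)))-[240,150])*5).round())
```

```text
t 8.38 gear mm [  0.9  -5.4 252. ] yaw 0.05 F gear [ 0.1  1.8 -0.1] w -0.0
0.15 [271. 281.]
0.15 [302. 377.]
0.21 [253. 300.]
0.21 [293. 386.]
```

View pics/c3.png

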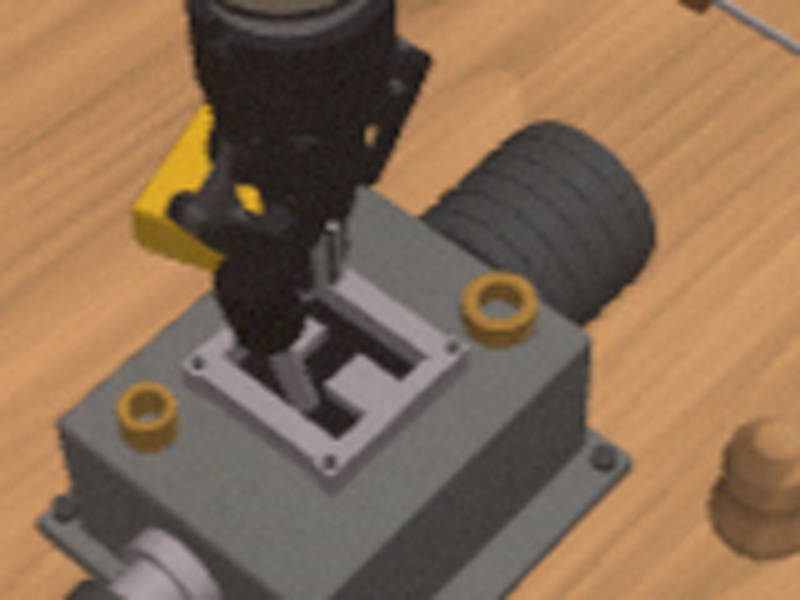

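The lever leans right at the end of the cross channel: knob at about (258,305), rod at the gate at about (300,390), matching across ≈ 0.21. Now I go to the near side and push forward.

Emit:
move_arm(increments=[{"dx":0,"dy":-1.5,"dz":0,"twist":0,"hand":255},{"dx":-2.4,"dy":0,"dz":0,"twist":0,"hand":255},{"dx":-2.4,"dy":0,"dz":0,"twist":0,"hand":255},{"dx":0,"dy":2.4,"dz":0,"twist":0,"hand":255},{"dx":0,"dy":2.3,"dz":0,"twist":0,"hand":255}])

```text
time_s: 9.05
tcp_pos: [0.503, -0.0455, 0.2524]
eef_rot: [1.0, 0.026, 0.001, 0.0]
wrist_force: [0.2, -0.1, 0.1]
gripper_width: -0.0002
grasp_force: 0.0
```

Emit:
move_arm(increments=[{"dx":0,"dy":0,"dz":0,"twist":0,"hand":255},{"dx":0.6,"dy":0,"dz":0,"twist":0,"hand":255},{"dx":0.6,"dy":0,"dz":0,"twist":0,"hand":255},{"dx":0.5,"dy":0,"dz":0,"twist":0,"hand":255},{"dx":0.4,"dy":0,"dz":0,"twist":0,"hand":255}])

```text
time_s: 9.68
tcp_pos: [0.5245, -0.0445, 0.2519]
eef_rot: [1.0, 0.025, -0.0, -0.0]
wrist_force: [-0.9, -0.4, 1.0]
gripper_width: -0.0003
grasp_force: 0.6
```

```bash
python3 -c "from h import *;state()"
```

```text
t 9.68 gear mm [-25.7 -37.  251.9] yaw 0.05 F gear [-1.  -0.4  1. ] w -0.0003
```

Emit:
move_arm(increments=[{"dx":0.5,"dy":0,"dz":0,"twist":0,"hand":255},{"dx":0.5,"dy":0,"dz":0,"twist":0,"hand":255},{"dx":0.5,"dy":0,"dz":0,"twist":0,"hand":255},{"dx":0.5,"dy":0,"dz":0,"twist":0,"hand":255},{"dx":0,"dy":0,"dz":0,"twist":0,"hand":255}])

```text
time_s: 10.3
tcp_pos: [0.5444, -0.0437, 0.2518]
eef_rot: [1.0, 0.025, 0.0, -0.0]
wrist_force: [-0.8, 0.5, 1.2]
gripper_width: 0.0001
grasp_force: 0.5
```

Emit:
move_arm(increments=[{"dx":0.4,"dy":0,"dz":0,"twist":0,"hand":255},{"dx":0.4,"dy":0,"dz":0,"twist":0,"hand":255},{"dx":0.4,"dy":0,"dz":0,"twist":0,"hand":255},{"dx":0.4,"dy":0,"dz":0,"twist":0,"hand":255},{"dx":0.2,"dy":0,"dz":0,"twist":0,"hand":255}])

```text
time_s: 10.92
tcp_pos: [0.5623, -0.043, 0.2519]
eef_rot: [1.0, 0.025, -0.0, 0.0]
wrist_force: [-1.9, -1.0, -0.8]
gripper_width: 0.0001
grasp_force: 0.7
```

```bash
python3 -c "from h import *;state()"
```

```text
t 10.93 gear mm [ 12.2 -37.5 251.9] yaw 0.05 F gear [-1.9 -0.9 -0.8] w 0.0001
```

Emit:
move_arm(increments=[{"dx":0.1,"dy":0,"dz":0,"twist":0,"hand":255},{"dx":0.1,"dy":0,"dz":0,"twist":0,"hand":255},{"dx":0,"dy":0,"dz":0,"twist":0,"hand":255}])

```text
time_s: 11.3
tcp_pos: [0.564, -0.0428, 0.2519]
eef_rot: [1.0, 0.025, -0.0, 0.0]
wrist_force: [-1.7, 0.2, -0.8]
gripper_width: 0.0
grasp_force: 0.8
```

Emit:
move_arm(increments=[{"dx":0.1,"dy":0,"dz":0,"twist":0,"hand":255},{"dx":0,"dy":0,"dz":0,"twist":0,"hand":255}])

```text
time_s: 11.55
tcp_pos: [0.5648, -0.0428, 0.2518]
eef_rot: [1.0, 0.025, -0.0, -0.0]
wrist_force: [-2.1, -0.4, -0.5]
gripper_width: 0.0002
grasp_force: 1.3
```

Emit:
move_arm(increments=[{"dx":0.1,"dy":0,"dz":0,"twist":0,"hand":255},{"dx":0,"dy":0,"dz":0,"twist":0,"hand":255}])

```text
time_s: 11.8
tcp_pos: [0.5657, -0.0427, 0.2517]
eef_rot: [1.0, 0.025, -0.001, -0.0]
wrist_force: [-4.8, -1.0, -1.1]
gripper_width: -0.0
grasp_force: 2.0
```

Emit:
move_arm(increments=[{"dx":0.1,"dy":0,"dz":0,"twist":0,"hand":255},{"dx":0,"dy":0,"dz":0,"twist":0,"hand":255}])

```text
time_s: 12.05
tcp_pos: [0.5665, -0.0427, 0.2515]
eef_rot: [1.0, 0.025, -0.001, -0.0]
wrist_force: [-5.2, 0.2, -0.4]
gripper_width: 0.0002
grasp_force: 2.5
```

The force is rising, so the lever is at its stop. I back off and check.

Emit:
move_arm(increments=[{"dx":-2.0,"dy":0,"dz":0,"twist":0,"hand":255},{"dx":-3.0,"dy":0,"dz":0,"twist":0,"hand":255},{"dx":0,"dy":0,"dz":-4.0,"twist":0,"hand":255},{"dx":0,"dy":5.0,"dz":-3.0,"twist":0,"hand":255},{"dx":0,"dy":5.0,"dz":0,"twist":0,"hand":255}])

```text
time_s: 12.68
tcp_pos: [0.5246, -0.1465, 0.3273]
eef_rot: [1.0, 0.026, 0.006, 0.003]
wrist_force: [0.7, -0.2, -0.1]
gripper_width: -0.0002
grasp_force: 0.0
```

Emit:
move_arm(increments=[{"dx":0,"dy":6,"dz":0,"twist":0,"hand":255},{"dx":0,"dy":6,"dz":0,"twist":0,"hand":255},{"dx":0,"dy":4,"dz":0,"twist":0,"hand":255},{"dx":0,"dy":0,"dz":0,"twist":0,"hand":255},{"dx":0,"dy":0,"dz":0,"twist":0,"hand":255}])

```text
time_s: 13.3
tcp_pos: [0.5306, -0.3046, 0.3224]
eef_rot: [1.0, 0.025, 0.001, 0.0]
wrist_force: [0.1, 0.1, -0.2]
gripper_width: 0.0001
grasp_force: 0.0
```

Run:
```python
from h import *
import cv2
state()
a=env.get_image("top")[170:270,255:395,::-1];b=env.get_image("scene")[150:290,240:400,::-1]
cv2.imwrite("pics/c4.png",np.hstack([cv2.resize(a,(420,300),interpolation=2),cv2.resize(b,(343,300),interpolation=2)]))
for f in(.2,.25):
  k=W(G,knob(f,.21));print(f,((proj("top",k)-[255,170])*3).round(),((proj("scene",k)-[240,150])*300/140+[420,0]).round())
```

```text
t 13.3 gear mm [ -32.6 -297.2  322.4] yaw 0.05 F gear [ 0.1  0.1 -0.2] w 0.0001
0.2 [275.  88.] [557. 149.]
0.25 [274.  78.] [564. 155.]
```

View pics/c4.png

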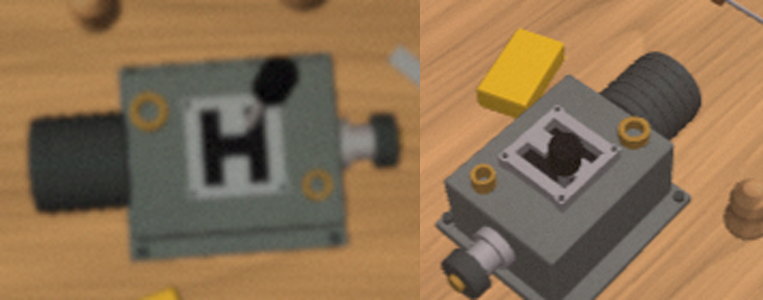

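The knob is at (275,80) in the top view and (565,154) in the scene view, which matches fore ≈ 0.25 in the far right slot. The rings are where they were, and the arm is clear.

```bash
python3 -c "from plant import env;print(env.hand_in())"
```

```text
the job is handed in; nothing more can be done
None
```

The lever is home in the third (far right) slot: the last picture puts it at fore about 0.25 rad. The arm is clear of it, and the job was handed in at about 13 s; no verdict came back.

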